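Open the keg cooler's control box

TASK

The keg cooler's control box has to be opened for service. Undo its two captive quarter-turn thumbscrews one after the other by turning each anticlockwise to its stop while the cover stays in place, then lift the cover plate off and lay it down gently, flat and handle up, in the middle of the blue mat. Leave the spray can, glass, screwdriver and spanner where they are.

Things in the scene. Friction and masses are not known exactly. Their poses are not given: they have to be found in the camera images.
- control_box: dark grey sheet-steel box, 126 x 206 x 66 mm without its cover, screwed to the bench by two feet, so it cannot move; origin: middle of its underside; its y axis runs along its long side, z up. Stands either left or right on the bench, its turn (yaw) within 25 degrees of the bench's axes
- cover_handle (a point): middle of the grip bar of the cover's pull handle; axes are the cover's: x across, y along the long side, z up. The bar is square, 10 x 10 mm, 78 mm long along y, on two posts 34 mm either side of this point; 28 mm free below it. The plate's upper face lies 33 mm below this point, the cover's foot 50 mm. 102 mm above the bench with the cover on the box, 53 mm when it lies flat on the mat
- cover: loose aluminium cover, a pan 135 x 215 x 17 mm (x, y, z), 0.3 to 0.5 kg with its two thumbscrews: flat plate with 14 mm flanges turned down all round, which overlap the box's walls with 1.5 mm of play. It must rise 17 mm straight up to come free. Laid down it stands flat on its flanges. Origin: middle of its foot (level of the flanges' lower edges), same axes as the handle
- wing_left (a point): middle of the black wing of the left thumbscrew, 80 mm along the cover's +y from the handle. The wing is 28 mm long along this point's x, 9 mm thick along its y, 16 mm high, on a steel collar 24 mm across and 5 mm high; this point is half-way up the wing, 13 mm above the plate. The screw stays in the cover (captive); below the plate its cam bar grips behind a slot in the box
- thumbscrew_left (a joint): turn of the left thumbscrew in rad, growing anticlockwise seen from above: 0 = fully tight (wing along the cover's x, across the box), 1.57 = fully released, against its stop (wing along the cover's y, along the box). Starts at 0 to 0.3; stiff (0.06 N m), stays where left. The cam clears the slot only within about 0.2 rad of the released stop
- wing_right (a point): the same for the right thumbscrew (80 mm along the cover's -y from the handle)
- thumbscrew_right (a joint): the same for the right thumbscrew
- mat: blue rubber mat, 240 x 260 x 3 mm (x, y, z), fixed on the bench on the other side from the box; origin: middle of its underside, z up
- spray_can: bystander: green aerosol can with black cap, diameter 65 mm, 196 mm tall; origin: middle of its underside
- pint_glass: bystander: empty glass, diameter 86 mm, 150 mm tall; origin: middle of its underside
- screwdriver: bystander: screwdriver lying at the far side of the bench; origin: underside of its middle
- spanner: bystander: steel spanner lying at the far side of the bench; origin: underside of its middle

How it is judged:
By the outcome, as a careful person would: the job done as asked, in the order asked, and still so for the second after the job is handed in, with the robot touching nothing.
It also fails if it takes over 61 s, if anything falls off the work surface, if the arm or the gripper's body presses on something with over 40 N, if the wrist force passes 120 N, or if a joint passes its speed limit or range.

ROBOT

A 6-joint arm with a two-finger parallel gripper is mounted at the origin on the work surface. World frame = base frame: x ahead of the robot, y to its left, z up, the work surface at z = 0. Lengths are in mm, angles in rad, forces in N, time in s.
With the tool pointing down it reaches from about 350 to 775 mm from the base axis. Payload 5.5 kg.
Tool frame: the origin (TCP) lies midway between the tips of the shut fingers; the grasp point (between the pads) lies 19 mm behind it; z points along the fingers, y is the line along which they close (so a half turn about z gives the same grasp; the last joint's range is limited). The gripper opens to 85 mm and grips with 20 to 120 N. Pads are 22 mm wide; open, the fingers measure 114 mm over their backs; the gripper's body (76 mm by 85 mm) begins 54 mm behind the grasp point. The pads swing forward as they close: fully open they stand 13 mm farther back than shut.
Start: joints at [-1.296, 0.313, 0.046, 1.304, 0, 1.431], TCP at [231.729, -526.283, 231.323] pointing down, gripper open.
Joint ranges: [-2.76, 2.76], [-0.86, 1.69], [-1.03, 1.26], [-2.2, 2.34], [-1.47, 1.5], [-3.14, 3.14]. Speed limits (rad/s): [2.57, 2.57, 3.14, 3.14, 3.14, 3.14].

INTERFACE

Orientations are given as a unit quaternion [w, x, y, z].
In Python, from station import readout, optics, workorder gives the robot as it stands.
- The arm moves only by the tool carry_out, never from a script. Its argument "deltas" is a list of rows, each an object of numbers: "x", "y", "z": the shift along the tool's x, y, z in mm; "wx", "wy", "wz": the turn, a rotation vector about the tool's x, y, z in rad; "gripper": the closure in counts, from 0 (fully open) to 255 (shut). In form: [{"x": .., "y": .., "z": .., "wx": .., "wy": .., "wz": .., "gripper": ..}, ...]. A call has exactly 8 rows; each row shifts and turns the commanded pose from where the row before left it, along the tool's axes as they then stand; what a row does not reach is not made up. A row lasts 1/8 s, in which the tool goes at most 62.5 mm and 10.7 degrees, less where a joint would pass 70% of its speed; a pose out of reach is approached as far as the arm can. A call is refused whole if a number of a shift passes 62.5 or a number of a turn 0.188, either way. A call with a gripper value outside its range is refused whole. The fingers move at their own pace and stop on an object; "force" is the grip in N (left out, the last holds). Time passes only in rows, so rows that do not move let the fingers close, or fill a call up. It gives the time, the measured TCP pose, the force, the opening and the grip force at its end, in the units of the state.
- readout.state(): the state, without advancing time (a new reading comes with each control period).
- optics.grab_frame(name): name is "scene" or "top"; returns the picture (400x640x3 uint8, blue, green, red); there is no depth.
- optics.camera_info(name): a dict with "camera_matrix" (3x3 intrinsics, pixels), "world_from_camera" (4x4, takes a point from camera to world coordinates). Camera axes: x right, y down, z forward; pixel columns grow to the right and rows downward; lengths in mm; the calibration is good to about 2 mm. A picture is of the moment at which its call begins. camera_info takes no time and is no camera call.
- workorder.hand_in(): hands the job in; it is judged then, once.
The state is a dict: "t": time; "qpos": joint angles; "dq": joint speeds; "joint_efforts": joint torques, N m; "position": TCP position; "tcp_rot": TCP orientation; "wrist_force": force on the tool from outside, world axes, zero at the start; "wrist_torque": the same for the moment, N m; "grip_width": opening from 0.0 (shut) to 1.0 (fully open); "finger_force": force on a finger pad.
Only numpy, scipy, OpenCV 4.12 (cv2) and the standard library are available. Lean on these libraries where they do the work, as an engineer would, in place of code of your own. Each camera call takes 0.05 s, during which the arm holds its last target. There are 200 camera calls.

## Working session

There is one attempt and no reset: what is moved stays moved. The work goes in short steps, Python scripts to look and compute and a tool call to move; the robot and the scene stay as the last step left them, time stands still between calls to the robot, and variables do not carry over. Pictures are saved under pics/ and viewed, at most 10 in all, crops included, and the job is handed in when it is done.

Besides the shell and the picture viewer there is one more tool, called as a command line: name --argument value ..., lists and objects as JSON in quotes. carry_out: Moves the arm, as the interface text tells. Its arguments: {"type":"object","properties":{"deltas":{"type":"array","items":{"type":"object","properties":{"x":{"type":"number"},"y":{"type":"number"},"z":{"type":"number"},"wx":{"type":"number"},"wy":{"type":"number"},"wz":{"type":"number"},"gripper":{"type":"number"}}}},"force":{"type":"number"}},"required":["deltas"]}

```bash
mkdir -p pics; ls; python3 - <<'E'
from station import readout, optics
import cv2,numpy as np
s=readout.state();print({k:np.round(v,3).tolist() for k,v in s.items()})
for n in("scene","top"):
    cv2.imwrite(f"pics/{n}0.png",optics.grab_frame(n));c=optics.camera_info(n);print(n,np.round(c["camera_matrix"],1).tolist(),np.round(c["world_from_camera"],3).tolist())
E
```

```text
pics
{'t': 0.0, 'qpos': [-1.296, 0.314, 0.045, 1.304, -0.0, 1.431], 'dq': [-0.001, -0.0, 0.001, 0.001, -0.003, 0.001], 'joint_efforts': [0.002, -48.062, 29.854, 0.019, -0.0, 0.0], 'position': [231.57, -525.729, 230.407], 'tcp_rot': [-0.001, 0.979, 0.206, -0.0], 'wrist_force': [0.647, -0.253, -0.337], 'wrist_torque': [-0.032, 0.024, -0.014], 'finger_force': 0.0, 'grip_width': 1.003}
scene [[404.2, 0.0, 323.1], [0.0, 404.2, 209.4], [0.0, 0.0, 1.0]] [[-0.333, 0.7, -0.632, 1311.833], [0.943, 0.247, -0.224, 245.276], [-0.0, -0.67, -0.742, 896.555], [0.0, 0.0, 0.0, 1.0]]
top [[465.5, 0.0, 323.9], [0.0, 465.5, 197.5], [0.0, 0.0, 1.0]] [[0.002, -0.999, 0.042, 568.779], [-1.0, -0.003, -0.004, -7.213], [0.004, -0.042, -0.999, 1462.514], [0.0, 0.0, 0.0, 1.0]]
```

View pics/top0.png

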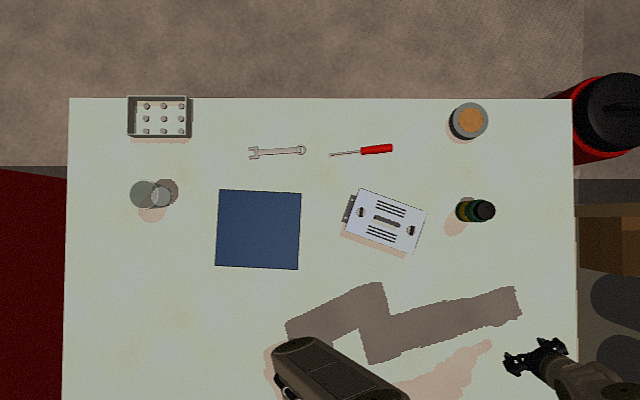

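View pics/scene0.png

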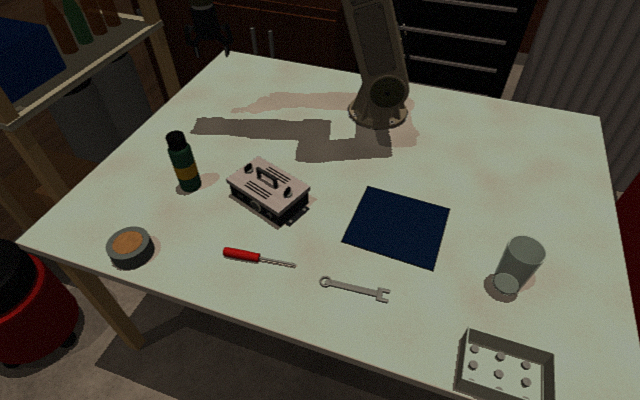

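```bash
cat > h.py <<'E'
import cv2,numpy as np
from station import readout,optics
def grab(n,k=3): return np.mean([optics.grab_frame(n).astype(float) for _ in range(k)],0).astype(np.uint8)
def ray(n,uv,z):
    c=optics.camera_info(n);K=np.array(c["camera_matrix"]);T=np.array(c["world_from_camera"])
    d=T[:3,:3]@np.linalg.solve(K,[uv[0],uv[1],1]);o=T[:3,3];return o+d*(z-o[2])/d[2]
def proj(n,P):
    c=optics.camera_info(n);K=np.array(c["camera_matrix"]);T=np.linalg.inv(np.array(c["world_from_camera"]))
    p=K@(T[:3,:3]@np.asarray(P,float)+T[:3,3]);return p[:2]/p[2]
def crop(im,x,y,w,h,k,f): cv2.imwrite(f,cv2.resize(im[y:y+h,x:x+w],None,fx=k,fy=k,interpolation=cv2.INTER_CUBIC))
E
python3 - <<'E'
from h import *
a=grab("top",4);b=grab("scene",4)
cv2.imwrite("top.png",a);cv2.imwrite("scene.png",b)
A=cv2.resize(a[180:260,335:435],None,fx=8,fy=8,interpolation=cv2.INTER_CUBIC)[:,:]
cv2.imwrite("pics/c1.png",A[:600])
crop(b,220,145,100,75,8,"pics/c2.png")
for n,im in(("top",a),("scene",b)):
    h=cv2.cvtColor(im,cv2.COLOR_BGR2HSV);m=cv2.inRange(h,(100,90,30),(125,255,255))
    cs=sorted(cv2.findContours(m,0,2)[0],key=cv2.contourArea)[-1] if n=="top" else None
    if cs is not None:
        r=cv2.minAreaRect(cs);print(r);B=[ray(n,p,3)for p in cv2.boxPoints(r)];print(np.round(B),ray(n,r[0],3))
E
```

```text
((257.8370361328125, 229.0966796875), (81.99177551269531, 75.6847152709961), 3.012787342071533)
[[420. 326.   3.]
 [656. 317.   3.]
 [643.  60.   3.]
 [407.  71.   3.]] [530.92458815 193.53644761   3.        ]
```

View pics/c1.png

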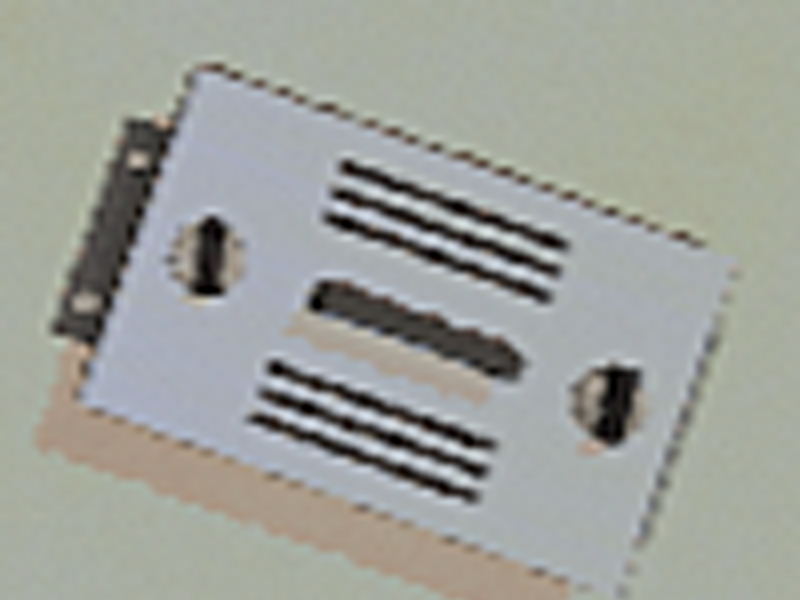

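View pics/c2.png

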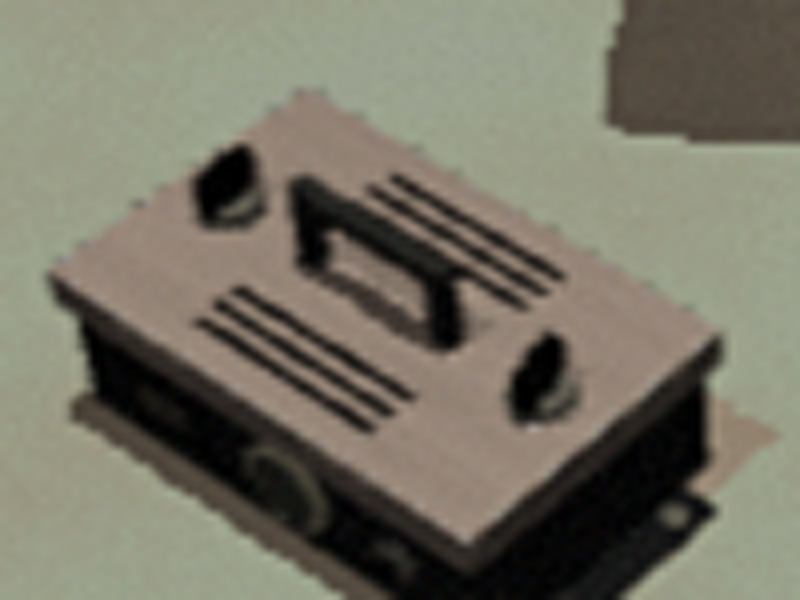

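```bash
cat >> h.py <<'E'
from scipy.optimize import least_squares
M=np.array([[67.5,107.5,69],[67.5,-107.5,69],[-67.5,107.5,69],[-67.5,-107.5,69],[0,80,82],[0,-80,82],[0,0,102]],float)
def place(p,P):
    c,s=np.cos(p[2]),np.sin(p[2]);return np.c_[p[0]+c*P[:,0]-s*P[:,1],p[1]+s*P[:,0]+c*P[:,1],P[:,2]]
E
python3 - <<'E'
from h import *
t=np.array([[200,65],[735,262],[85,405],[622,590],[210,257],[610,403],[417,330]])/8+[335,180]
s=np.array([[470,545],[50,275],[720,335],[305,90],[538,378],[226,187],[380,231]])/8+[220,145]
def f(p,views):
    W=place(p,M);r=[]
    for n,o in views: r+=[proj(n,w)-q for w,q in zip(W,o)]
    return np.ravel(r)
for v in ([("top",t)],[("scene",s)],[("top",t),("scene",s)]):
    r=least_squares(f,[560,-130,-.35],args=(v,),x_scale=[1,1,.01]);print(np.round(r.x,3),np.round(r.fun.reshape(-1,2),1).tolist())
p=r.x;print(np.round(place(p,M),1)[4:])
s=readout.state();print(s['position'],s['tcp_rot'])
# wing angles: dark pixels in top
E
```

```text
[ 5.57040e+02 -1.98542e+02 -3.39000e-01] [[-0.4, -0.1], [0.4, -0.7], [-1.0, -0.2], [-0.2, 0.9], [-0.1, 0.1], [0.8, -0.0], [0.4, 0.1]]
[ 5.61734e+02 -1.92080e+02 -3.44000e-01] [[-0.1, 0.4], [-0.5, -0.2], [0.7, -0.3], [0.3, -0.2], [0.4, -0.2], [-0.0, -0.4], [-0.8, 0.7]]
[ 5.58298e+02 -1.95874e+02 -3.42000e-01] [[-1.2, -0.6], [-0.4, -1.1], [-1.9, -0.7], [-1.2, 0.6], [-1.0, -0.4], [-0.1, -0.4], [-0.5, -0.4], [-0.7, -0.9], [-1.1, -1.2], [-0.1, -1.5], [-0.5, -1.1], [-0.3, -1.4], [-0.7, -1.4], [-1.5, -0.4]]
[[ 585.1 -120.5   82. ]
 [ 531.5 -271.2   82. ]
 [ 558.3 -195.9  102. ]]
[ 231.73234467 -526.25099916  231.30175536] [ 1.54637074e-05  9.78566367e-01  2.05931701e-01 -7.89608615e-06]
```

```bash
cat >> h.py <<'E'
def go(x,y,z,yawdeg):
    s=readout.state();p=s['position'];w,a,b,c=s['tcp_rot']
    from scipy.spatial.transform import Rotation as R
    R0=R.from_quat([a,b,c,w]);d=R0.inv().apply(np.array([x,y,z])-p)
    ax=R0.apply([1,0,0]);yaw=np.degrees(np.arctan2(ax[1],ax[0]))
    print('t',round(s['t'],2),'pos',np.round(p,1),'yaw',round(yaw,1),'tilt',np.round(R0.apply([0,0,1])[:2],4),'q',np.round(s['qpos'],2),'F',np.round(s['wrist_force'],1),np.round(s['wrist_torque'],2),'grip',round(s['grip_width'],3),round(s['finger_force'],1))
    print('shift',np.round(d,1),'wz',round(-np.radians(yawdeg-yaw),3))
E
python3 - <<'E'
from h import *
a=cv2.imread("top.png",0)
for c in((335+210/8,180+257/8),(335+610/8,180+403/8)):
    x,y=int(c[0]),int(c[1]);r=a[y-7:y+8,x-7:x+8].astype(float);w=np.clip(90-r,0,None)
    Y,X=np.mgrid[y-7:y+8,x-7:x+8]
    m=[np.sum(w*X)/w.sum(),np.sum(w*Y)/w.sum()];C=np.cov(np.c_[X.ravel(),Y.ravel()].T,aweights=w.ravel())
    e=np.linalg.eigh(C)[1][:,1];e=e*np.sign(-e[1]);print(m,'wing deg',np.degrees(np.arctan2(-e[0],-e[1])),ray("top",m,84))
go(531.8,-270.8,180,-14)
E
```

```text
[np.float64(360.7628205128205), np.float64(211.9481351981352)] wing deg -5.382982836522054 [ 584.42547778 -121.78777234   84.        ]
[np.float64(411.45099818511795), np.float64(230.01406533575317)] wing deg -11.708318549167934 [ 531.39228986 -271.70513153   84.        ]
t 0.5 pos [ 231.7 -526.3  231.3] yaw 23.8 tilt [-0. -0.] q [-1.3   0.31  0.05  1.3  -0.    1.43] F [-0.4 -0.5 -0.5] [ 0.05 -0.04  0.02] grip 0.999 0.0
shift [ 377.6 -112.8   51.3] wz 0.659
```

carry_out --deltas '[{"x":47.2,"y":-14.1,"gripper":160},{"x":47.2,"y":-14.1,"gripper":160},{"x":47.2,"y":-14.1,"gripper":160},{"x":47.2,"y":-14.1,"gripper":160},{"x":47.2,"y":-14.1,"gripper":160},{"x":47.2,"y":-14.1,"gripper":160},{"x":47.2,"y":-14.1,"gripper":160},{"x":47.2,"y":-14.1,"gripper":160}]' --force 30

```text
invalid input at $.deltas[0]: expected keys x, y, z, wx, wy, wz, gripper
```

carry_out --deltas '[{"z":25,"wz":0.16,"gripper":160},{"z":25,"wz":0.16,"gripper":160},{"z":25,"wz":0.16,"gripper":160},{"z":25,"wz":0.16,"gripper":160},{"z":20,"gripper":160},{"gripper":160},{"gripper":160},{"gripper":160}]'

```text
invalid input at $.deltas[0]: expected keys x, y, z, wx, wy, wz, gripper
```

```bash
python3 - <<'E'
from h import *
go(531.8,-270.8,76,-13)
b=grab("scene",3);crop(b,210,130,100,75,8,"pics/c3.png")
p=readout.state()['position'];print((proj("scene",p)-[210,130]+.44)*8,(proj("scene",[531.8,-270.8,82])-[210,130]+.44)*8)
E
```

```text
t 0.5 pos [ 231.7 -526.3  231.3] yaw 23.8 tilt [-0. -0.] q [-1.3   0.31  0.05  1.3  -0.    1.43] F [-0.4 -0.5 -0.5] [ 0.05 -0.04  0.02] grip 0.999 0.0
shift [ 377.6 -112.9  155.3] wz 0.642
[  27.69630242 -560.21970175] [304.80885454 300.10475758]
```

View pics/c3.png

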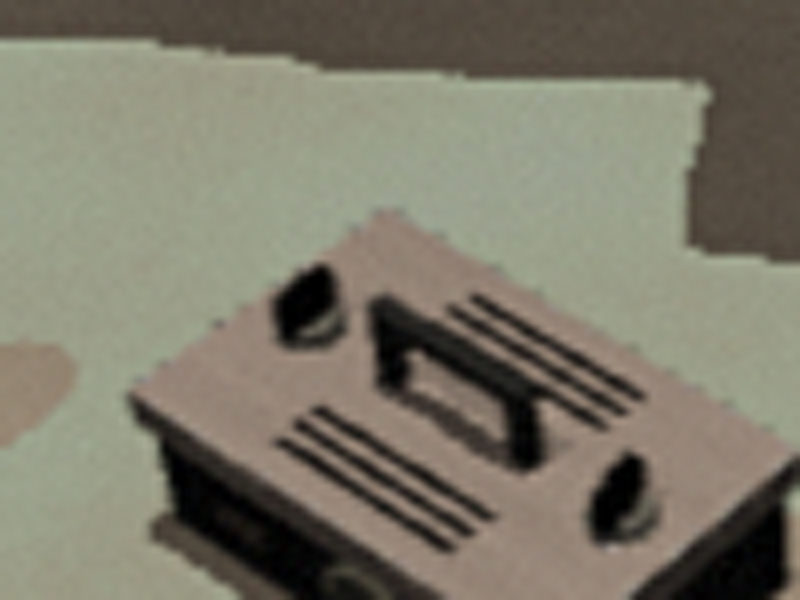

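The moves were refused, since every row needs all its keys. The picture shows the untouched box, with the right wing at about (308,303) in the crop and its prediction at (305,300), which agrees well.

carry_out --deltas '[{"x":47.2,"y":-14.1,"z":0,"wx":0,"wy":0,"wz":0,"gripper":160},{"x":47.2,"y":-14.1,"z":0,"wx":0,"wy":0,"wz":0,"gripper":160},{"x":47.2,"y":-14.1,"z":0,"wx":0,"wy":0,"wz":0,"gripper":160},{"x":47.2,"y":-14.1,"z":0,"wx":0,"wy":0,"wz":0,"gripper":160},{"x":47.2,"y":-14.1,"z":0,"wx":0,"wy":0,"wz":0,"gripper":160},{"x":47.2,"y":-14.1,"z":0,"wx":0,"wy":0,"wz":0,"gripper":160},{"x":47.2,"y":-14.1,"z":0,"wx":0,"wy":0,"wz":0,"gripper":160},{"x":47.2,"y":-14.1,"z":0,"wx":0,"wy":0,"wz":0,"gripper":160}]' --force 30

```text
t: 1.65
position: [533.1, -269.8, 231.5]
tcp_rot: [0.0, 0.979, 0.206, 0.0]
wrist_force: [-0.3, -1.1, -0.2]
grip_width: 0.373
finger_force: 0.0
```

carry_out --deltas '[{"x":0,"y":0,"z":25,"wx":0,"wy":0,"wz":0.16,"gripper":160},{"x":0,"y":0,"z":25,"wx":0,"wy":0,"wz":0.16,"gripper":160},{"x":0,"y":0,"z":25,"wx":0,"wy":0,"wz":0.16,"gripper":160},{"x":0,"y":0,"z":25,"wx":0,"wy":0,"wz":0.16,"gripper":160},{"x":0,"y":0,"z":15,"wx":0,"wy":0,"wz":0,"gripper":160},{"x":0,"y":0,"z":0,"wx":0,"wy":0,"wz":0,"gripper":160},{"x":0,"y":0,"z":0,"wx":0,"wy":0,"wz":0,"gripper":160},{"x":0,"y":0,"z":0,"wx":0,"wy":0,"wz":0,"gripper":160}]'

```text
t: 2.65
position: [532.5, -271.4, 117.5]
tcp_rot: [0.001, 0.994, -0.112, 0.001]
wrist_force: [0.1, -0.2, 0.4]
grip_width: 0.369
finger_force: 0.0
```

```bash
python3 - <<'E'
from h import *
go(531.8,-270.8,76,-13)
b=grab("scene",3);crop(b,210,130,100,75,8,"pics/c4.png")
p=readout.state()['position'];print((proj("scene",p)-[210,130]+.44)*8,(proj("scene",[531.8,-270.8,82])-[210,130]+.44)*8)
E
```

```text
t 2.65 pos [ 532.5 -271.4  117.5] yaw -12.9 tilt [ 0.0018 -0.0013] q [-0.61  0.41 -0.1   1.06 -0.    2.76] F [ 0.1 -0.2  0.4] [ 0.01 -0.03  0.01] grip 0.369 0.0
shift [-0.9 -0.4 41.5] wz 0.002
[290.13353    229.14071074] [304.80885454 300.10475758]
```

View pics/c4.png

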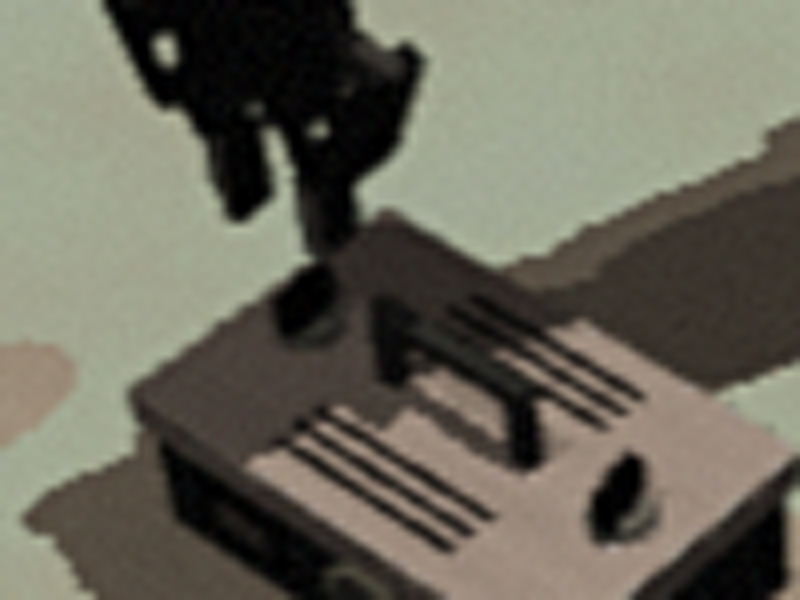

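carry_out --deltas '[{"x":-1,"y":-1.5,"z":20,"wx":0,"wy":0,"wz":0,"gripper":160},{"x":0,"y":0,"z":15,"wx":0,"wy":0,"wz":0,"gripper":160},{"x":0,"y":0,"z":6.5,"wx":0,"wy":0,"wz":0,"gripper":160},{"x":0,"y":0,"z":0,"wx":0,"wy":0,"wz":0,"gripper":200},{"x":0,"y":0,"z":0,"wx":0,"wy":0,"wz":0,"gripper":235},{"x":0,"y":0,"z":0,"wx":0,"wy":0,"wz":0,"gripper":255},{"x":0,"y":0,"z":0,"wx":0,"wy":0,"wz":0,"gripper":255},{"x":0,"y":0,"z":0,"wx":0,"wy":0,"wz":0,"gripper":255}]' --force 20

```text
t: 3.8
position: [531.4, -269.8, 75.3]
tcp_rot: [0.001, 0.994, -0.113, 0.0]
wrist_force: [-1.3, -4.6, 0.5]
grip_width: 0.094
finger_force: 23.7
```

```bash
python3 - <<'E'
from h import *
go(531.8,-270.8,76,-13)
E
```

```text
t 3.8 pos [ 531.4 -269.8   75.3] yaw -12.9 tilt [ 0.0006 -0.0013] q [-0.6   0.44 -0.16  0.97 -0.    2.76] F [-1.3 -4.6  0.5] [-0.73  0.31 -0.05] grip 0.094 23.7
shift [ 0.6  0.9 -0.7] wz 0.001
```

carry_out --deltas '[{"x":0,"y":0.6,"z":0,"wx":0,"wy":0,"wz":0,"gripper":255},{"x":0,"y":0,"z":0,"wx":0,"wy":0,"wz":-0.17,"gripper":255},{"x":0,"y":0,"z":0,"wx":0,"wy":0,"wz":-0.17,"gripper":255},{"x":0,"y":0,"z":0,"wx":0,"wy":0,"wz":-0.17,"gripper":255},{"x":0,"y":0,"z":0,"wx":0,"wy":0,"wz":-0.17,"gripper":255},{"x":0,"y":0,"z":0,"wx":0,"wy":0,"wz":-0.17,"gripper":255},{"x":0,"y":0,"z":0,"wx":0,"wy":0,"wz":0,"gripper":255},{"x":0,"y":0,"z":0,"wx":0,"wy":0,"wz":0,"gripper":255}]' --force 45

```text
t: 4.8
position: [531.5, -270.4, 75.3]
tcp_rot: [0.001, 0.952, 0.306, 0.0]
wrist_force: [-1.0, -4.7, 3.9]
grip_width: 0.091
finger_force: 49.2
```

```bash
python3 - <<'E'
from h import *
go(531.8,-270.8,76,70.4)
E
```

```text
t 4.8 pos [ 531.5 -270.4   75.3] yaw 35.6 tilt [ 0.0009 -0.0013] q [-0.6   0.44 -0.16  0.97 -0.    1.91] F [-1.  -4.7  3.9] [-0.92  0.22 -0.01] grip 0.091 49.2
shift [ 0.   0.6 -0.7] wz -0.607
```

carry_out --deltas '[{"x":0,"y":0,"z":0,"wx":0,"wy":0,"wz":-0.17,"gripper":255},{"x":0,"y":0,"z":0,"wx":0,"wy":0,"wz":-0.17,"gripper":255},{"x":0,"y":0,"z":0,"wx":0,"wy":0,"wz":-0.15,"gripper":255},{"x":0,"y":0,"z":0,"wx":0,"wy":0,"wz":-0.08,"gripper":255},{"x":0,"y":0,"z":0,"wx":0,"wy":0,"wz":-0.03,"gripper":255},{"x":0,"y":0,"z":0,"wx":0,"wy":0,"wz":0,"gripper":255},{"x":0,"y":0,"z":0,"wx":0,"wy":0,"wz":0,"gripper":255},{"x":0,"y":0,"z":0,"wx":0,"wy":0,"wz":0,"gripper":255}]'

```text
t: 5.8
position: [531.7, -270.6, 75.3]
tcp_rot: [0.001, 0.819, 0.574, 0.0]
wrist_force: [-1.0, -6.1, 3.5]
grip_width: 0.09
finger_force: 49.1
```

```bash
python3 - <<'E'
from h import *
go(531.8,-270.8,76,70.4)
E
```

```text
t 5.8 pos [ 531.7 -270.6   75.3] yaw 70.0 tilt [ 0.0013 -0.0016] q [-0.6   0.44 -0.16  0.97 -0.    1.31] F [-1.  -6.1  3.5] [-1.09  0.06  0.02] grip 0.09 49.1
shift [-0.2  0.2 -0.7] wz -0.006
```

carry_out --deltas '[{"x":0,"y":0,"z":0,"wx":0,"wy":0,"wz":-0.03,"gripper":255},{"x":0,"y":0,"z":0,"wx":0,"wy":0,"wz":-0.03,"gripper":255},{"x":0,"y":0,"z":0,"wx":0,"wy":0,"wz":0,"gripper":255},{"x":0,"y":0,"z":0,"wx":0,"wy":0,"wz":0,"gripper":255},{"x":0,"y":0,"z":0,"wx":0,"wy":0,"wz":0,"gripper":255},{"x":0,"y":0,"z":0,"wx":0,"wy":0,"wz":0,"gripper":255},{"x":0,"y":0,"z":0,"wx":0,"wy":0,"wz":0,"gripper":255},{"x":0,"y":0,"z":0,"wx":0,"wy":0,"wz":0,"gripper":255}]'

```text
t: 6.8
position: [531.7, -270.7, 75.3]
tcp_rot: [0.001, 0.802, 0.598, 0.0]
wrist_force: [-0.5, -4.9, 3.2]
grip_width: 0.091
finger_force: 53.8
```

```bash
python3 - <<'E'
from h import *
go(531.8,-270.8,76,70.4)
E
```

```text
t 6.8 pos [ 531.7 -270.7   75.3] yaw 73.4 tilt [ 0.0014 -0.0015] q [-0.61  0.44 -0.16  0.97 -0.    1.25] F [-0.5 -4.9  3.2] [-1.04  0.06 -0.81] grip 0.091 53.8
shift [-0.1  0.2 -0.7] wz 0.053
```

carry_out --deltas '[{"x":0,"y":0,"z":0,"wx":0,"wy":0,"wz":0.03,"gripper":255},{"x":0,"y":0,"z":0,"wx":0,"wy":0,"wz":0,"gripper":220},{"x":0,"y":0,"z":0,"wx":0,"wy":0,"wz":0,"gripper":180},{"x":0,"y":0,"z":0,"wx":0,"wy":0,"wz":0,"gripper":160},{"x":0,"y":0,"z":-10,"wx":0,"wy":0,"wz":0,"gripper":160},{"x":0,"y":0,"z":-25,"wx":0,"wy":0,"wz":0,"gripper":160},{"x":0,"y":0,"z":-20,"wx":0,"wy":0,"wz":0,"gripper":160},{"x":0,"y":0,"z":0,"wx":0,"wy":0,"wz":0,"gripper":160}]'

```text
t: 7.8
position: [532.4, -270.5, 132.1]
tcp_rot: [0.002, 0.81, 0.587, 0.001]
wrist_force: [0.5, -0.1, -0.0]
grip_width: 0.371
finger_force: 0.0
```

```bash
python3 - <<'E'
from h import *
go(585.4,-120,75,-5)
E
```

```text
t 7.8 pos [ 532.4 -270.5  132.1] yaw 71.9 tilt [ 0.0037 -0.0023] q [-0.6   0.4  -0.08  1.09  0.    1.28] F [ 0.5 -0.1 -0. ] [-0.01  0.01 -0.  ] grip 0.371 0.0
shift [159.6   3.4  57. ] wz 1.342
```

carry_out --deltas '[{"x":39.9,"y":0.9,"z":0,"wx":0,"wy":0,"wz":0,"gripper":160},{"x":39.9,"y":0.9,"z":0,"wx":0,"wy":0,"wz":0,"gripper":160},{"x":39.9,"y":0.8,"z":0,"wx":0,"wy":0,"wz":0,"gripper":160},{"x":39.9,"y":0.8,"z":0,"wx":0,"wy":0,"wz":0,"gripper":160},{"x":0,"y":0,"z":0,"wx":0,"wy":0,"wz":0.168,"gripper":160},{"x":0,"y":0,"z":0,"wx":0,"wy":0,"wz":0.168,"gripper":160},{"x":0,"y":0,"z":0,"wx":0,"wy":0,"wz":0.168,"gripper":160},{"x":0,"y":0,"z":0,"wx":0,"wy":0,"wz":0.168,"gripper":160}]' --force 20

```text
t: 8.8
position: [583.3, -118.7, 128.8]
tcp_rot: [-0.0, 0.959, 0.285, -0.001]
wrist_force: [-0.6, -1.1, -0.5]
grip_width: 0.376
finger_force: 0.0
```

carry_out --deltas '[{"x":0,"y":0,"z":0,"wx":0,"wy":0,"wz":0.168,"gripper":160},{"x":0,"y":0,"z":0,"wx":0,"wy":0,"wz":0.168,"gripper":160},{"x":0,"y":0,"z":10,"wx":0,"wy":0,"wz":0.168,"gripper":160},{"x":0,"y":0,"z":10,"wx":0,"wy":0,"wz":0.168,"gripper":160},{"x":0,"y":0,"z":0,"wx":0,"wy":0,"wz":0,"gripper":160},{"x":0,"y":0,"z":0,"wx":0,"wy":0,"wz":0,"gripper":160},{"x":0,"y":0,"z":0,"wx":0,"wy":0,"wz":0,"gripper":160},{"x":0,"y":0,"z":0,"wx":0,"wy":0,"wz":0,"gripper":160}]'

```text
t: 9.8
position: [584.1, -119.2, 110.1]
tcp_rot: [0.0, 0.999, -0.044, 0.0]
wrist_force: [-0.6, 0.3, 0.8]
grip_width: 0.372
finger_force: 0.0
```

```bash
python3 - <<'E'
from h import *
go(585.4,-120,75,-5)
b=grab("scene",3);crop(b,220,130,100,75,8,"pics/c5.png")
E
```

```text
t 9.8 pos [ 584.1 -119.2  110.1] yaw -5.1 tilt [ 0.0006 -0.0003] q [-0.34  0.41 -0.11  1.05 -0.    2.89] F [-0.6  0.3  0.8] [0.   0.01 0.01] grip 0.372 0.0
shift [ 1.3  0.7 35.1] wz -0.001
```

View pics/c5.png

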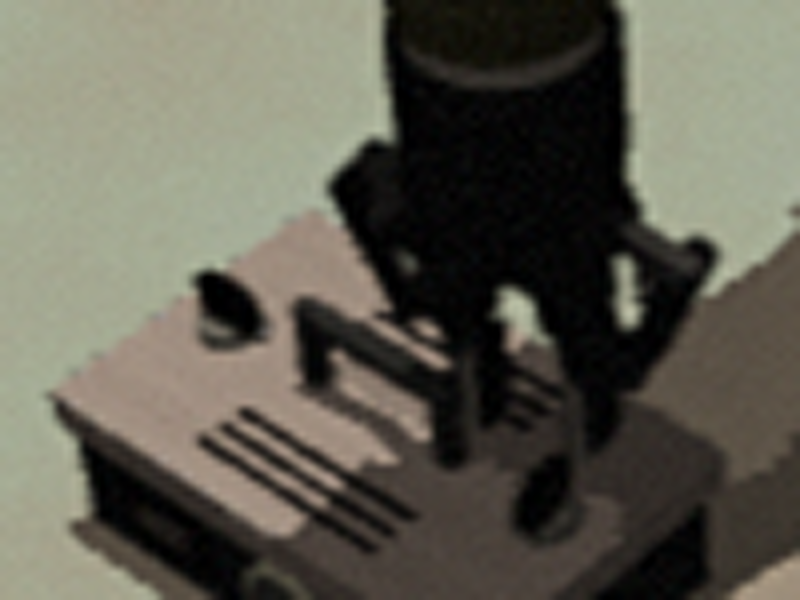

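The right wing at (230,310) now lies along the box. The fingers, midway at about (547,437), stand astride the left wing at (545,495).

carry_out --deltas '[{"x":1.3,"y":0.7,"z":15,"wx":0,"wy":0,"wz":0,"gripper":160},{"x":0,"y":0,"z":12,"wx":0,"wy":0,"wz":0,"gripper":160},{"x":0,"y":0,"z":8,"wx":0,"wy":0,"wz":0,"gripper":160},{"x":0,"y":0,"z":0,"wx":0,"wy":0,"wz":0,"gripper":200},{"x":0,"y":0,"z":0,"wx":0,"wy":0,"wz":0,"gripper":235},{"x":0,"y":0,"z":0,"wx":0,"wy":0,"wz":0,"gripper":255},{"x":0,"y":0,"z":0,"wx":0,"wy":0,"wz":0,"gripper":255},{"x":0,"y":0,"z":0,"wx":0,"wy":0,"wz":0,"gripper":255}]' --force 20

```text
t: 10.95
position: [585.8, -120.3, 75.6]
tcp_rot: [0.0, 0.999, -0.045, 0.001]
wrist_force: [-1.1, -1.1, -2.1]
grip_width: 0.098
finger_force: 26.1
```

```bash
python3 - <<'E'
from h import *
go(585.4,-120,75,70.4)
E
```

```text
t 10.95 pos [ 585.8 -120.3   75.6] yaw -5.1 tilt [ 0.0015 -0.0009] q [-0.34  0.44 -0.16  0.97 -0.    2.89] F [-1.1 -1.1 -2.1] [-0.02  0.19 -0.02] grip 0.098 26.1
shift [-0.4 -0.3  0.6] wz -1.318
```

Gripped and centred. Turning it 1.36 rad.

carry_out --deltas '[{"x":0,"y":0,"z":0,"wx":0,"wy":0,"wz":0,"gripper":255},{"x":0,"y":0,"z":0,"wx":0,"wy":0,"wz":-0.17,"gripper":255},{"x":0,"y":0,"z":0,"wx":0,"wy":0,"wz":-0.17,"gripper":255},{"x":0,"y":0,"z":0,"wx":0,"wy":0,"wz":-0.17,"gripper":255},{"x":0,"y":0,"z":0,"wx":0,"wy":0,"wz":-0.17,"gripper":255},{"x":0,"y":0,"z":0,"wx":0,"wy":0,"wz":-0.17,"gripper":255},{"x":0,"y":0,"z":0,"wx":0,"wy":0,"wz":-0.17,"gripper":255},{"x":0,"y":0,"z":0,"wx":0,"wy":0,"wz":-0.15,"gripper":255}]' --force 45

```text
t: 11.95
position: [585.7, -121.1, 75.4]
tcp_rot: [0.001, 0.856, 0.516, -0.0]
wrist_force: [-0.2, -3.6, -2.9]
grip_width: 0.09
finger_force: 50.2
```

carry_out --deltas '[{"x":0,"y":0,"z":0,"wx":0,"wy":0,"wz":-0.09,"gripper":255},{"x":0,"y":0,"z":0,"wx":0,"wy":0,"wz":-0.05,"gripper":255},{"x":0,"y":0,"z":0,"wx":0,"wy":0,"wz":-0.04,"gripper":255},{"x":0,"y":0,"z":0,"wx":0,"wy":0,"wz":0,"gripper":255},{"x":0,"y":0,"z":0,"wx":0,"wy":0,"wz":0,"gripper":255},{"x":0,"y":0,"z":0,"wx":0,"wy":0,"wz":0,"gripper":255},{"x":0,"y":0,"z":0,"wx":0,"wy":0,"wz":0,"gripper":255},{"x":0,"y":0,"z":0,"wx":0,"wy":0,"wz":0,"gripper":255}]'

```text
t: 12.95
position: [585.0, -121.2, 75.2]
tcp_rot: [0.001, 0.808, 0.589, -0.001]
wrist_force: [-3.3, -5.5, -2.4]
grip_width: 0.088
finger_force: 50.8
```

```bash
python3 - <<'E'
from h import *
go(585.4,-120,75,70.4)
E
```

```text
t 12.95 pos [ 585.  -121.2   75.2] yaw 72.1 tilt [-0.0001 -0.0023] q [-0.34  0.44 -0.16  0.97 -0.    1.55] F [-3.3 -5.5 -2.4] [-1.    0.55 -0.36] grip 0.088 50.8
shift [1.2 0.  0.2] wz 0.03
```

carry_out --deltas '[{"x":0,"y":0,"z":0,"wx":0,"wy":0,"wz":0.02,"gripper":255},{"x":0,"y":0,"z":0,"wx":0,"wy":0,"wz":0,"gripper":220},{"x":0,"y":0,"z":0,"wx":0,"wy":0,"wz":0,"gripper":180},{"x":0,"y":0,"z":0,"wx":0,"wy":0,"wz":0,"gripper":150},{"x":0,"y":0,"z":-10,"wx":0,"wy":0,"wz":0,"gripper":150},{"x":0,"y":0,"z":-25,"wx":0,"wy":0,"wz":0,"gripper":150},{"x":0,"y":0,"z":-20,"wx":0,"wy":0,"wz":0,"gripper":150},{"x":0,"y":0,"z":0,"wx":0,"wy":0,"wz":0,"gripper":150}]'

```text
t: 13.95
position: [586.8, -120.4, 132.2]
tcp_rot: [0.002, 0.814, 0.581, 0.001]
wrist_force: [1.6, -0.1, -0.2]
grip_width: 0.413
finger_force: 0.0
```

carry_out --deltas '[{"x":-20,"y":0,"z":0,"wx":0,"wy":0,"wz":0,"gripper":150},{"x":-30,"y":0,"z":0,"wx":0,"wy":0,"wz":0,"gripper":150},{"x":-29,"y":0,"z":0,"wx":0,"wy":0,"wz":0.01,"gripper":150},{"x":0,"y":0,"z":0,"wx":0,"wy":0,"wz":0,"gripper":150},{"x":0,"y":0,"z":0,"wx":0,"wy":0,"wz":0,"gripper":150},{"x":0,"y":0,"z":0,"wx":0,"wy":0,"wz":0,"gripper":150},{"x":0,"y":0,"z":0,"wx":0,"wy":0,"wz":0,"gripper":150},{"x":0,"y":0,"z":0,"wx":0,"wy":0,"wz":0,"gripper":150}]'

```text
t: 14.95
position: [559.7, -194.2, 129.8]
tcp_rot: [0.0, 0.816, 0.578, -0.0]
wrist_force: [0.3, 0.0, -0.9]
grip_width: 0.412
finger_force: 0.0
```

```bash
python3 - <<'E'
from h import *
go(558.5,-195.7,83,70.4)
b=grab("scene",3);crop(b,220,130,100,75,8,"pics/c6.png")
E
```

```text
t 14.95 pos [ 559.7 -194.2  129.8] yaw 70.6 tilt [ 0.0001 -0.0001] q [-0.47  0.39 -0.09  1.09 -0.    1.44] F [ 0.3  0.  -0.9] [-0.01 -0.    0.06] grip 0.412 0.0
shift [-1.8 -0.7 46.8] wz 0.003
```

View pics/c6.png

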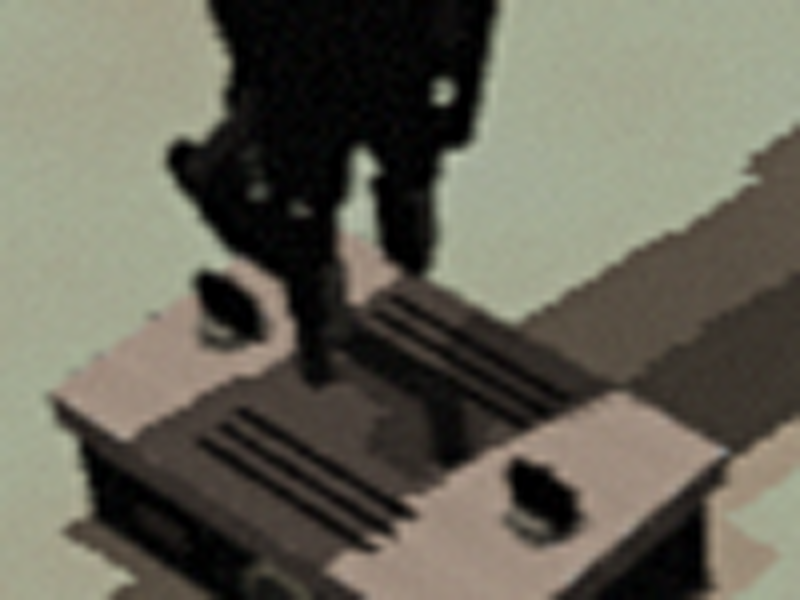

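Both wings, at (230,310) and (543,500), now lie along the box, and the fingers straddle the handle bar. Next is the descent and a gentle grip.

carry_out --deltas '[{"x":-1.8,"y":-0.7,"z":18,"wx":0,"wy":0,"wz":0,"gripper":150},{"x":0,"y":0,"z":18,"wx":0,"wy":0,"wz":0,"gripper":150},{"x":0,"y":0,"z":10,"wx":0,"wy":0,"wz":0,"gripper":150},{"x":0,"y":0,"z":0,"wx":0,"wy":0,"wz":0,"gripper":200},{"x":0,"y":0,"z":0,"wx":0,"wy":0,"wz":0,"gripper":235},{"x":0,"y":0,"z":0,"wx":0,"wy":0,"wz":0,"gripper":255},{"x":0,"y":0,"z":0,"wx":0,"wy":0,"wz":0,"gripper":255},{"x":0,"y":0,"z":0,"wx":0,"wy":0,"wz":0,"gripper":255}]' --force 20

```text
t: 16.1
position: [558.5, -196.3, 84.1]
tcp_rot: [0.0, 0.817, 0.577, 0.0]
wrist_force: [-0.1, 0.2, -2.4]
grip_width: 0.107
finger_force: 25.1
```

```bash
python3 - <<'E'
from h import *
go(558.5,-195.7,83,70.4)
E
```

```text
t 16.1 pos [ 558.5 -196.3   84.1] yaw 70.5 tilt [ 0.0005 -0.0004] q [-0.47  0.43 -0.16  0.98 -0.    1.44] F [-0.1  0.2 -2.4] [-0.08 -0.13 -0.04] grip 0.107 25.1
shift [ 0.6 -0.2  1.1] wz 0.002
```

Centred. Firm grip, then lift slowly straight up.

carry_out --deltas '[{"x":0,"y":0,"z":0,"wx":0,"wy":0,"wz":0,"gripper":255},{"x":0,"y":0,"z":0,"wx":0,"wy":0,"wz":0,"gripper":255},{"x":0,"y":0,"z":-3,"wx":0,"wy":0,"wz":0,"gripper":255},{"x":0,"y":0,"z":-4,"wx":0,"wy":0,"wz":0,"gripper":255},{"x":0,"y":0,"z":-4,"wx":0,"wy":0,"wz":0,"gripper":255},{"x":0,"y":0,"z":-4,"wx":0,"wy":0,"wz":0,"gripper":255},{"x":0,"y":0,"z":0,"wx":0,"wy":0,"wz":0,"gripper":255},{"x":0,"y":0,"z":0,"wx":0,"wy":0,"wz":0,"gripper":255}]' --force 70

```text
t: 17.1
position: [558.2, -196.1, 98.8]
tcp_rot: [0.0, 0.817, 0.577, 0.0]
wrist_force: [0.3, -0.4, -4.7]
grip_width: 0.096
finger_force: 68.3
```

```bash
python3 - <<'E'
from h import *
go(530.9,193.5,160,87.5)
E
```

```text
t 17.1 pos [ 558.2 -196.1   98.8] yaw 70.5 tilt [0. 0.] q [-0.47  0.41 -0.14  1.02  0.    1.44] F [ 0.3 -0.4 -4.7] [-0.03 -0.    0.02] grip 0.096 68.3
shift [ 358.2 -155.7  -61.2] wz -0.296
```

carry_out --deltas '[{"x":0,"y":0,"z":-10,"wx":0,"wy":0,"wz":0,"gripper":255},{"x":0,"y":0,"z":-20,"wx":0,"wy":0,"wz":0,"gripper":255},{"x":0,"y":0,"z":-20,"wx":0,"wy":0,"wz":0,"gripper":255},{"x":6,"y":-2.6,"z":-11,"wx":0,"wy":0,"wz":0,"gripper":255},{"x":15,"y":-6.5,"z":0,"wx":0,"wy":0,"wz":0,"gripper":255},{"x":25,"y":-10.9,"z":0,"wx":0,"wy":0,"wz":0,"gripper":255},{"x":33,"y":-14.3,"z":0,"wx":0,"wy":0,"wz":0,"gripper":255},{"x":40,"y":-17.4,"z":0,"wx":0,"wy":0,"wz":0,"gripper":255}]'

```text
t: 18.1
position: [548.2, -64.8, 158.7]
tcp_rot: [-0.001, 0.817, 0.577, -0.0]
wrist_force: [0.8, 0.1, -4.1]
grip_width: 0.1
finger_force: 68.4
```

carry_out --deltas '[{"x":40,"y":-17.4,"z":0,"wx":0,"wy":0,"wz":0,"gripper":255},{"x":40,"y":-17.4,"z":0,"wx":0,"wy":0,"wz":0,"gripper":255},{"x":40,"y":-17.4,"z":0,"wx":0,"wy":0,"wz":0,"gripper":255},{"x":38,"y":-16.5,"z":0,"wx":0,"wy":0,"wz":0,"gripper":255},{"x":33,"y":-14.3,"z":0,"wx":0,"wy":0,"wz":0,"gripper":255},{"x":25,"y":-10.9,"z":0,"wx":0,"wy":0,"wz":0,"gripper":255},{"x":15,"y":-6.5,"z":0,"wx":0,"wy":0,"wz":0,"gripper":255},{"x":8,"y":-3.5,"z":0,"wx":0,"wy":0,"wz":0,"gripper":255}]'

```text
t: 19.1
position: [530.2, 194.2, 159.2]
tcp_rot: [-0.0, 0.816, 0.578, -0.001]
wrist_force: [0.6, -0.1, -4.9]
grip_width: 0.097
finger_force: 68.4
```

carry_out --deltas '[{"x":0,"y":0,"z":0,"wx":0,"wy":0,"wz":-0.06,"gripper":255},{"x":0,"y":0,"z":10,"wx":0,"wy":0,"wz":-0.06,"gripper":255},{"x":0,"y":0,"z":15,"wx":0,"wy":0,"wz":-0.06,"gripper":255},{"x":0,"y":0,"z":15,"wx":0,"wy":0,"wz":-0.06,"gripper":255},{"x":0,"y":0,"z":15,"wx":0,"wy":0,"wz":-0.056,"gripper":255},{"x":0,"y":0,"z":15,"wx":0,"wy":0,"wz":0,"gripper":255},{"x":0,"y":0,"z":10,"wx":0,"wy":0,"wz":0,"gripper":255},{"x":0,"y":0,"z":0,"wx":0,"wy":0,"wz":0,"gripper":255}]'

```text
t: 20.1
position: [530.3, 192.9, 78.8]
tcp_rot: [-0.0, 0.723, 0.691, -0.001]
wrist_force: [-0.2, 1.2, -3.1]
grip_width: 0.1
finger_force: 68.4
```

```bash
python3 - <<'E'
from h import *
h=cv2.cvtColor(cv2.imread("scene.png"),cv2.COLOR_BGR2HSV);m=cv2.inRange(h,(100,90,20),(130,255,255));m[:,:300]=0;m[:150]=0;m[290:]=0
c=max(cv2.findContours(m,0,2)[0],key=cv2.contourArea);q=cv2.approxPolyDP(c,8,True)[:,0];W=np.array([ray("scene",p,3) for p in q]);print(np.round(W),W.mean(0))
go(530.9,193.5,36,87.5)
b=grab("top",3);cv2.imwrite("pics/c7.png",cv2.resize(b[170:290,190:350],None,fx=5,fy=5))
E
```

```text
[[414.  77.   3.]
 [641.  64.   3.]
 [654. 316.   3.]
 [425. 327.   3.]] [533.85277654 195.97831137   3.        ]
t 20.1 pos [530.3 192.9  78.8] yaw 87.4 tilt [-0.0018 -0.0005] q [ 0.21  0.38 -0.24  0.95 -0.    1.82] F [-0.2  1.2 -3.1] [-0.01  0.02  0.02] grip 0.1 68.4
shift [ 0.6  0.7 42.8] wz -0.001
```

View pics/c7.png

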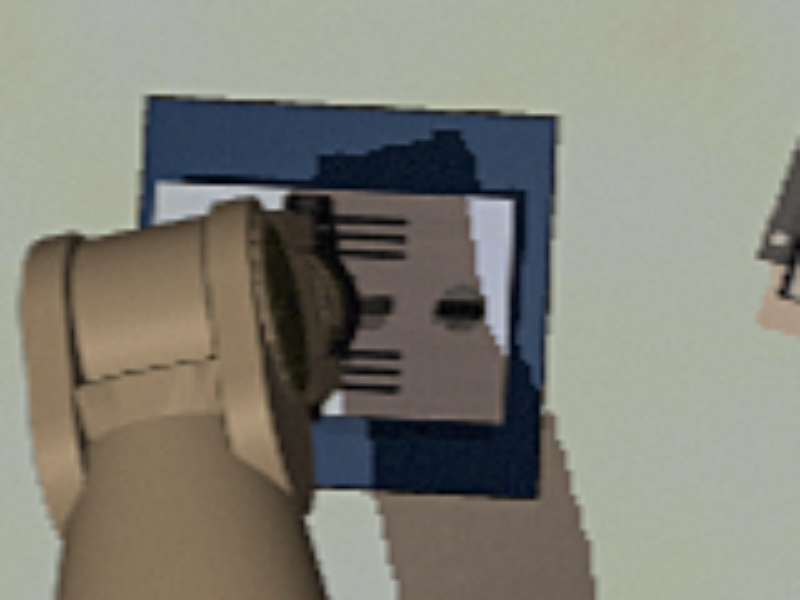

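The cover hangs flat and square to the mat, its visible edges at (155..515, 183..425) inside the mat at (145..557, 97..497). Next is a small correction and a gentle lowering.

carry_out --deltas '[{"x":1.5,"y":1.5,"z":8,"wx":0,"wy":0,"wz":0,"gripper":255},{"x":0,"y":0,"z":10,"wx":0,"wy":0,"wz":0,"gripper":255},{"x":0,"y":0,"z":10,"wx":0,"wy":0,"wz":0,"gripper":255},{"x":0,"y":0,"z":6,"wx":0,"wy":0,"wz":0,"gripper":255},{"x":0,"y":0,"z":4,"wx":0,"wy":0,"wz":0,"gripper":255},{"x":0,"y":0,"z":2,"wx":0,"wy":0,"wz":0,"gripper":255},{"x":0,"y":0,"z":1,"wx":0,"wy":0,"wz":0,"gripper":255},{"x":0,"y":0,"z":0,"wx":0,"wy":0,"wz":0,"gripper":255}]'

```text
t: 21.25
position: [532.7, 194.7, 39.0]
tcp_rot: [0.0, 0.723, 0.691, 0.0]
wrist_force: [-0.2, -0.1, -4.1]
grip_width: 0.095
finger_force: 68.3
```

carry_out --deltas '[{"x":0,"y":0,"z":1,"wx":0,"wy":0,"wz":0,"gripper":255},{"x":0,"y":0,"z":1,"wx":0,"wy":0,"wz":0,"gripper":255},{"x":0,"y":0,"z":0.5,"wx":0,"wy":0,"wz":0,"gripper":255},{"x":0,"y":0,"z":0,"wx":0,"wy":0,"wz":0,"gripper":255},{"x":0,"y":0,"z":0,"wx":0,"wy":0,"wz":0,"gripper":255},{"x":0,"y":0,"z":0,"wx":0,"wy":0,"wz":0,"gripper":255},{"x":0,"y":0,"z":0,"wx":0,"wy":0,"wz":0,"gripper":255},{"x":0,"y":0,"z":0,"wx":0,"wy":0,"wz":0,"gripper":255}]'

```text
t: 22.25
position: [532.5, 194.7, 36.3]
tcp_rot: [0.0, 0.722, 0.691, -0.0]
wrist_force: [0.4, -0.1, -3.9]
grip_width: 0.1
finger_force: 68.3
```

```bash
python3 - <<'E'
from h import *
go(532,194.5,35,87.5)
E
```

```text
t 22.25 pos [532.5 194.7  36.3] yaw 87.5 tilt [ 0.     -0.0001] q [ 0.21  0.43 -0.29  0.85 -0.    1.82] F [ 0.4 -0.1 -3.9] [-0.04 -0.02  0.01] grip 0.1 68.3
shift [-0.2 -0.5  1.3] wz -0.0
```

carry_out --deltas '[{"x":0,"y":0,"z":0.4,"wx":0,"wy":0,"wz":0,"gripper":255},{"x":0,"y":0,"z":0.4,"wx":0,"wy":0,"wz":0,"gripper":255},{"x":0,"y":0,"z":0.4,"wx":0,"wy":0,"wz":0,"gripper":255},{"x":0,"y":0,"z":0.3,"wx":0,"wy":0,"wz":0,"gripper":255},{"x":0,"y":0,"z":0,"wx":0,"wy":0,"wz":0,"gripper":255},{"x":0,"y":0,"z":0,"wx":0,"wy":0,"wz":0,"gripper":255},{"x":0,"y":0,"z":0,"wx":0,"wy":0,"wz":0,"gripper":255},{"x":0,"y":0,"z":0,"wx":0,"wy":0,"wz":0,"gripper":255}]'

```text
t: 23.25
position: [532.7, 194.7, 35.1]
tcp_rot: [0.0, 0.722, 0.691, 0.0]
wrist_force: [-1.5, 0.1, 4.2]
grip_width: 0.098
finger_force: 69.4
```

The cover is standing on the mat: the force changed sign. I'll release and rise.

carry_out --deltas '[{"x":0,"y":0,"z":0,"wx":0,"wy":0,"wz":0,"gripper":225},{"x":0,"y":0,"z":0,"wx":0,"wy":0,"wz":0,"gripper":190},{"x":0,"y":0,"z":0,"wx":0,"wy":0,"wz":0,"gripper":150},{"x":0,"y":0,"z":0,"wx":0,"wy":0,"wz":0,"gripper":150},{"x":0,"y":0,"z":-10,"wx":0,"wy":0,"wz":0,"gripper":150},{"x":0,"y":0,"z":-25,"wx":0,"wy":0,"wz":0,"gripper":150},{"x":0,"y":0,"z":-40,"wx":0,"wy":0,"wz":0,"gripper":150},{"x":0,"y":0,"z":-40,"wx":0,"wy":0,"wz":0,"gripper":150}]'

```text
t: 24.25
position: [532.5, 194.7, 151.5]
tcp_rot: [0.0, 0.722, 0.691, 0.0]
wrist_force: [0.7, -0.4, 0.5]
grip_width: 0.411
finger_force: 0.0
```

carry_out --deltas '[{"x":-40,"y":0,"z":-20,"wx":0,"wy":0,"wz":0,"gripper":150},{"x":-50,"y":0,"z":0,"wx":0,"wy":0,"wz":0,"gripper":150},{"x":-50,"y":0,"z":0,"wx":0,"wy":0,"wz":0,"gripper":150},{"x":-40,"y":0,"z":0,"wx":0,"wy":0,"wz":0,"gripper":150},{"x":-20,"y":0,"z":0,"wx":0,"wy":0,"wz":0,"gripper":150},{"x":0,"y":0,"z":0,"wx":0,"wy":0,"wz":0,"gripper":150},{"x":0,"y":0,"z":0,"wx":0,"wy":0,"wz":0,"gripper":150},{"x":0,"y":0,"z":0,"wx":0,"wy":0,"wz":0,"gripper":150}]'

```text
t: 25.25
position: [523.8, -4.2, 170.0]
tcp_rot: [0.0, 0.722, 0.692, 0.0]
wrist_force: [0.4, -0.4, -0.3]
grip_width: 0.411
finger_force: 0.0
```

```bash
python3 - <<'E'
from h import *
go(530.9,193.5,36,87.5)
b=grab("top",3);cv2.imwrite("pics/c8.png",cv2.resize(b[130:290,190:510],None,fx=2.5,fy=2.5))
E
```

```text
t 25.25 pos [523.8  -4.2 170. ] yaw 87.6 tilt [0.0002 0.0001] q [-0.16  0.24 -0.2   1.13  0.    1.45] F [ 0.4 -0.4 -0.3] [ 0.05 -0.06  0.03] grip 0.411 0.0
shift [197.9  -1.3 134. ] wz 0.001
```

View pics/c8.png

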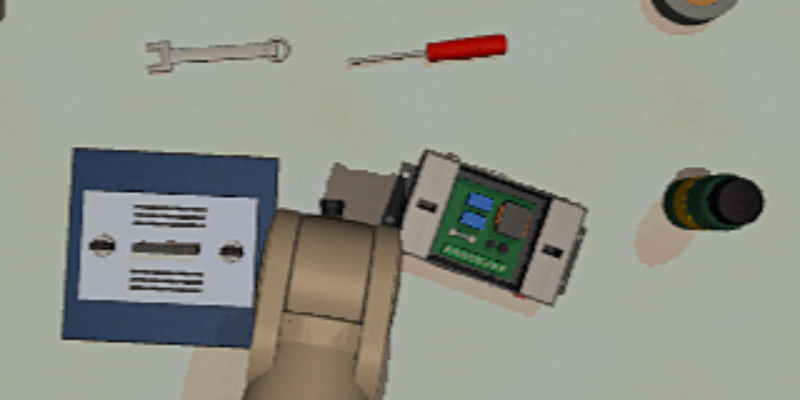

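The box is open. The cover lies flat and handle up at (167,248), and the mat's middle is about (170,247). The screwdriver, spanner and can are undisturbed.

```bash
python3 -c "
from station import workorder
print(workorder.hand_in())"
```

```text
the job is handed in; nothing more can be done
None
```

I turned both thumbscrews anticlockwise to their stops, right one first. I then lifted the cover off and laid it flat, handle up, in the middle of the blue mat; the job was handed in at about 25 s, and no verdict came back.

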